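# Draw the plug gauge half out of its bore for inspection

## Task

Open the gauge case on the bench: lift its cover by the front tab until it rests back on its stop. Then take the plug gauge with the tall round handle and draw it straight up, without forcing it sideways in its snug bore, until the groove round its shank has just come clear above the block while the lower end of the shank stays in the bore, and finish holding it still there so that I can inspect the shank. Leave the square-headed gauge seated and do not disturb the other things on the bench.

Things in the scene. Friction and masses are not known exactly. Their poses are not given: they have to be found in the camera images.
- case: wooden gauge case, fixed to the bench: tray 130 mm deep (x) by 140 mm wide (y), rim 30 mm above the bench, holding an aluminium block 56 x 112 mm (centre 12 mm in front of the tray's), its top 67 mm above the bench, with two upright bores side by side 60 mm apart. Origin: centre of the tray's underside. x points to the back (hinge), y left, z up; the case stands turned on the bench
- lid (a joint): deep wooden cover, 130 x 140 x 85 mm, top 115 mm above the bench when shut, hinged on the rear rim, opening up and to the rear: 0 shut, 1.7 rad fully open on its stop, leaning back behind the case. 0.25 kg; falls shut below about 0.9 rad, falls back onto its stop by itself above about 1.15 rad
- lid_hinge (a point): middle of the cover's hinge axis, 30 mm above the bench at the case's rear; the hinge axis is the case's y
- lid_tab (a point): grip point in the cover's pull tab: a flat steel tongue 24 mm wide (along case y), 8 mm thick, sticking out 36 mm from the cover's front face. The point is 20 mm out from the face (shut: 153 mm in front of the hinge axis, 34 mm above it, 64 mm above the bench) and moves with the cover
- round_plug: plug gauge to draw: steel, shank 14 mm thick and 52 mm long, then collar 27 mm wide, 5 mm high, then round knurled handle 22 mm thick, 33 mm long. Dark groove 4 mm wide round the shank, its lower edge 28 mm below the collar. Origin: centre of the foot, z up the axis. Seated: collar on the block, foot 15 mm and handle top 105 mm above the bench. 0.1 to 0.2 kg. Stands in the left or the right bore
- square_plug: the other plug gauge, standing in the other bore: same shank, but a flat square head 28 x 28 x 14 mm. Origin: centre of the shank's foot; stays seated
- bore_left (a point): centre of the mouth of the left bore (15 mm diameter, 55 mm deep), in the block's top face
- bore_right (a point): centre of the mouth of the right bore, in the block's top face
- card_box: small brown card box, 64 x 87 x 36 mm, on the bench right of the case (bystander)
- needle_file: needle file with a wooden handle, 155 mm long, 12 mm thick, on the bench left of the case, lying along the case's front-to-back direction (bystander)
- oil_can: thumb oiler with a thin spout, 56 mm across, 147 mm tall (bystander)
- part_tin: round tin, 67 mm across, 32 mm high (bystander)
- pliers: pliers, 156 mm long, 12 mm high, flat on the bench (bystander)

How it is judged:
By the outcome, as a careful person would: the job done as asked, in the order asked, and still so for the second after the job is handed in, while the arm keeps its last pose, push and grip.
It also fails if it takes over 48 s, if anything falls off the work surface, if the arm or the gripper's body presses on something with over 40 N, if the wrist force passes 120 N, or if a joint passes its speed limit or range.

## Robot

A 7-joint arm with a two-finger parallel gripper is mounted at the origin on a cart in front of the work surface, level with it; the furniture and walls round the work are solid. World frame = base frame: x ahead of the robot, y to its left, z up, the work surface at z = 0. Lengths are in m, angles in rad, forces in N, time in s.
With the tool pointing down it reaches from about 0.425 to 1.025 m from the base axis. Payload 9.4 kg.
Tool frame: the origin (TCP) lies midway between the tips of the shut fingers; the grasp point (between the pads) lies robot.pinch_z behind it (robot.pinch_z is the distance from the TCP to the grasp point, in m); z points along the fingers, y is the direction in which the jaws open and shut (so a half turn about z gives the same grasp; the last joint's range is limited). The gripper opens to 85 mm and grips with 20 to 120 N. Pads are 22 mm wide; open, the fingers measure 114 mm over their backs; the gripper's body (76 mm by 85 mm) begins 54 mm behind the grasp point. The pads swing forward as they close: fully open they stand 13 mm farther back than shut.
Start: joints at [-1.263, 0.599, -0.003, 1.599, 0.002, 0.943, -0.08], TCP at [0.272, 0.672, 0.231] pointing down, gripper open.
Joint ranges: [-2.57, 2.57], [-0.35, 1.97], [-1.29, 1.29], [0.11, 2.56], [-1.05, 4.19], [0.11, 1.86], [-2.63, 2.63]. Speed limits (rad/s): [2.22, 2.22, 3.01, 3.01, 3.14, 3.14, 3.14].

## Interface

Orientations are given as [roll, pitch, yaw] about the fixed x, y, z axes, in that order (R = Rz(yaw) Ry(pitch) Rx(roll)).
In Python, from bench import robot gives the robot as it stands.
- The arm moves only by the tool jog_arm, never from a script. Its argument "motion" is a list of rows, each a list of 5 numbers: the opening, from 0 (shut) to 1 (fully open), then the shift along the tool's x, y, z in cm, then the turn about the tool's z in degrees. A call has 1 to 5 rows; each row is the pose to reach, as a shift and turn from the pose commanded when the call began, along the tool's axes at that moment; what a row does not reach only later rows make up. A row lasts 1/8 s, in which the tool goes at most 62.5 mm and 10.7 degrees, less where a joint would pass 70% of its speed; a pose out of reach is approached as far as the arm can. A call with a gripper value outside its range is refused whole. The fingers move at their own pace and stop on an object; "squeeze" is the grip in N (left out, the last holds). Time passes only in rows, so rows that repeat a pose let the fingers close. It gives the time, the measured TCP pose, the force and the opening at its end, in the units of the state.
- robot.sense(): the state, without advancing time (a new reading comes with each control period).
- robot.camera(name): name is "side" or "top"; returns a dict with "img" (400x640x3 uint8, red, green, blue), "K" (3x3 intrinsics, pixels), "rvec" (rotation vector, rad) and "tvec" (3), from world to camera coordinates, as OpenCV has them. Camera axes: x right, y down, z forward; pixel columns grow to the right and rows downward; lengths in m; the calibration is good to about 2 mm. A picture is of the moment at which its call begins. There is no depth.
- robot.job_done(): hands the job in, once; it reports no verdict.
The state is a dict: "t": time; "qpos": joint angles; "dq": joint speeds; "tau": joint torques, N m; "eef_pos": TCP position; "orientation": TCP orientation; "wrist_force": force on the tool from outside, world axes, zero at the start; "wrist_torque": the same for the moment, N m; "gripper_width": finger opening in m.
Only numpy, scipy, OpenCV 4.12 (cv2) and the standard library are available. Lean on these libraries where they do the work, as an engineer would, in place of code of your own. Each camera call takes 0.05 s, during which the arm holds its last target.

## Working session

There is one attempt and no reset: what is moved stays moved. The work goes in short steps, Python scripts to look and compute and a tool call to move; the robot and the scene stay as the last step left them, time stands still between calls to the robot, and variables do not carry over. Pictures are saved under pics/ and viewed, and the job is handed in when it is done.

Besides the shell and the picture viewer there is one more tool, called after "Emit:" as name([rows], argument=value, ...), one row to a line, values as JSON. jog_arm: Moves the arm, as the interface text tells. Its arguments: {"type":"object","properties":{"motion":{"type":"array","items":{"type":"array","items":{"type":"number"}}},"squeeze":{"type":"number"}},"required":["motion"]}

```bash
ls; mkdir -p pics
python3 - <<'E'
from bench import robot
import cv2
for n in("side","top"):
    c=robot.camera(n); cv2.imwrite(f"pics/{n}0.png",c["img"][:,:,::-1]); print(n,c["K"].tolist(),c["rvec"],c["tvec"])
print(robot.sense(),robot.pinch_z)
E
```

```text
pics
side [[402.256237303043, 0.0, 318.1627314845021], [0.0, 402.256237303043, 202.90691222542125], [0.0, 0.0, 1.0]] [ 0.04869946 -2.76165437  1.48068196] [0.49278194 0.02100994 1.28734321]
top [[375.84705965834434, 0.0, 319.4818577584068], [0.0, 375.84705965834434, 193.5687217958831], [0.0, 0.0, 1.0]] [ 2.18346864 -2.17958152  0.06343689] [0.10055013 0.51176921 1.20714728]
{'t': 0.1, 'qpos': array([-1.26271378,  0.60004472, -0.00255381,  1.60004958,  0.00179913,
        0.94289252, -0.07981636]), 'dq': array([ 4.87058190e-04, -1.53748719e-03,  2.10667537e-03, -1.27539642e-03,
       -1.80535238e-03, -5.05271091e-05, -2.46859144e-03]), 'tau': array([ 5.57781648e-03, -7.77995467e+01,  1.57012057e+00, -2.58627033e+01,
        1.26447339e-02,  5.53936494e-03, -8.15077328e-06]), 'eef_pos': array([0.27198234, 0.67159781, 0.23050356]), 'orientation': array([-3.14020618e+00,  1.23343300e-04,  2.75686043e+00]), 'wrist_force': array([ 0.3497506 , -0.64369945, -0.4554438 ]), 'wrist_torque': array([-0.03749849,  0.03209149, -0.02899562]), 'gripper_width': 0.08568001069867925} 0.0187
```

View pics/side0.png

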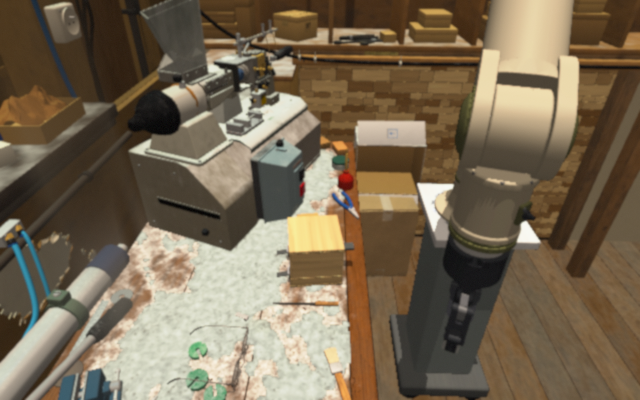

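View pics/top0.png

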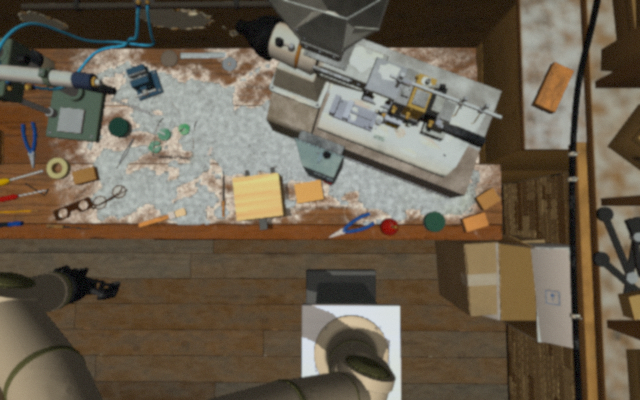

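The top view shows the case at about (258,195), with its tab near (263,226) towards the robot. The box is right of it at (308,191), the file left at (223,197), and the pliers, can (red) and tin are to the right. I'll zoom in next.

```bash
cat > h.py <<'E'
import numpy as np, cv2
from bench import robot
def cam(n):
    c=robot.camera(n); R=cv2.Rodrigues(np.array(c["rvec"]))[0]; return c["img"],c["K"],R,np.array(c["tvec"])
def ray(c,uv):
    _,K,R,t=c; d=R.T@np.linalg.inv(K)@np.array([uv[0],uv[1],1.]); return -R.T@t,d/np.linalg.norm(d)
def plane(c,uv,z):
    o,d=ray(c,uv); return o+d*(z-o[2])/d[2]
def proj(c,p):
    _,K,R,t=c; q=K@(R@np.array(p)+t); return q[:2]/q[2]
def crop(c,x0,y0,x1,y1,f,name):
    cv2.imwrite("pics/"+name,cv2.resize(c[0][y0:y1,x0:x1,::-1],None,fx=f,fy=f,interpolation=cv2.INTER_CUBIC))
def tri(c1,uv1,c2,uv2):
    o1,d1=ray(c1,uv1);o2,d2=ray(c2,uv2)
    s=np.linalg.lstsq(np.c_[d1,-d2],o2-o1,rcond=None)[0]; a=o1+s[0]*d1;b=o2+s[1]*d2
    return (a+b)/2,np.linalg.norm(a-b)
E
python3 - <<'E'
from h import *
t=cam("top");s=cam("side")
crop(t,210,160,340,245,6,"topz.png");crop(s,260,180,380,300,5,"sidez.png")
print(-t[2].T@t[3],-s[2].T@s[3])
E
```

```text
[0.42771065 0.08866777 1.24033231] [0.465435   1.07544521 0.72616516]
```

View pics/topz.png

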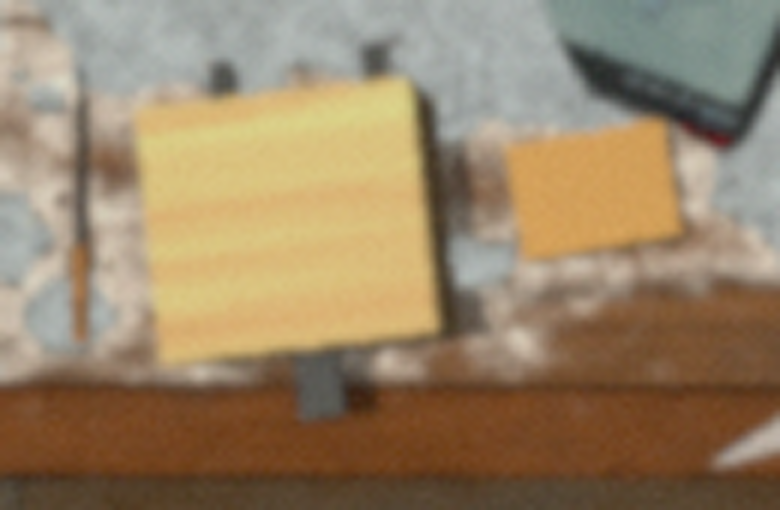

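View pics/sidez.png

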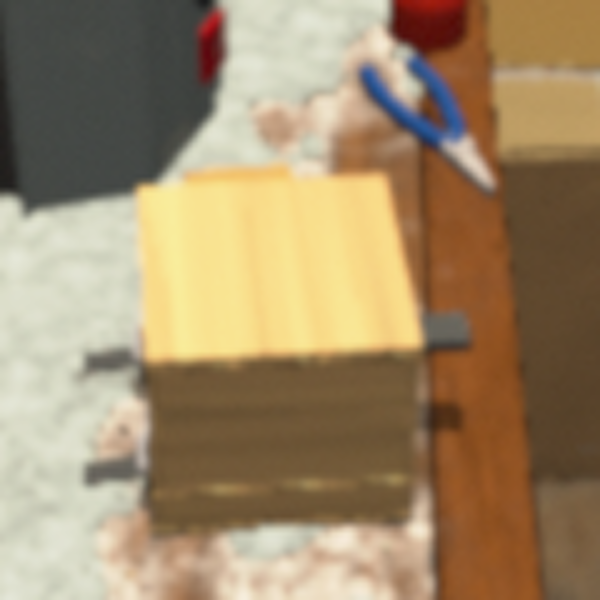

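The lid's top corners are at about (137,113), (410,77), (440,330) and (160,362) in the 6x top crop, and the tab's end is at (322,418). The side view shows the tab at (465,330) in its 5x crop.

Run:
```python
from h import *
t=cam("top");s=cam("side")
f=lambda X,Y:(210+(X+.5)/6-.5,160+(Y+.5)/6-.5)
g=lambda X,Y:(260+(X+.5)/5-.5,180+(Y+.5)/5-.5)
P=[plane(t,f(*p),.115) for p in((137,113),(410,77),(440,330),(160,362))]
S=[plane(s,g(*p),.115) for p in((138,187),(388,175),(424,347),(148,361))] # BR, FR, FL, BL
print(np.round(P,4));print(np.round(S,4))
for Q,idx in((np.array(P),(0,1,2,3)),(np.array(S),(3,0,1,2))):
    BL,BR,FR,FL=[Q[i] for i in idx]
    x=(BL+BR-FL-FR); y=(BL+FL-BR-FR)
    print("c",Q.mean(0),"yaw",np.arctan2(x[1],x[0]),np.arctan2(-y[0],y[1]),np.linalg.norm(x)/2,np.linalg.norm(y)/2)
c=[plane(t,f(*p),.068) for p in((302,418),(343,414))];print("tab end",c)
c=[plane(s,g(*p),.068) for p in((466,314),(468,330))];print("tab end s",c)
print("edge of bench",plane(t,f(390,475),0),plane(t,f(390,385),0))
print("box",[np.round(plane(t,f(*p),.036),3) for p in((507,143),(665,120),(682,235),(525,258))])
print("file",plane(t,f(80,75),.006),plane(t,f(80,335),.006))
```

```text
[[0.5504 0.3632 0.115 ]
 [0.5687 0.226  0.115 ]
 [0.4417 0.2098 0.115 ]
 [0.4255 0.3495 0.115 ]]
[[0.5676 0.2259 0.115 ]
 [0.4373 0.2096 0.115 ]
 [0.4216 0.3486 0.115 ]
 [0.5498 0.3638 0.115 ]]
c [0.49658716 0.28710432 0.115     ] yaw 0.11846136892940749 0.12411128736018605 0.12680795783216478 0.13956062269167904
c [0.49410536 0.28696804 0.115     ] yaw 0.12136198173655745 0.12036344487626328 0.13022073623156416 0.1394022161148491
tab end [array([0.3966143, 0.2860486, 0.068    ]), array([0.39873109, 0.26477916, 0.068     ])]
tab end s [array([0.39598695, 0.26552672, 0.068     ]), array([0.39548942, 0.27836905, 0.068     ])]
edge of bench [0.36384921 0.24883231 0.        ] [0.41296828 0.24933957 0.        ]
box [array([0.543, 0.183, 0.036]), array([0.556, 0.098, 0.036]), array([0.494, 0.089, 0.036]), array([0.481, 0.173, 0.036])]
file [0.58332708 0.4217599  0.006     ] [0.43996652 0.41892436 0.006     ]
```

```bash
cat >> h.py <<'E'
C=np.array([.495,.287,0]);A=.121
cx=np.array([np.cos(A),np.sin(A),0]);cy=np.array([-np.sin(A),np.cos(A),0]);cz=np.array([0,0,1.])
def case(x,y,z): return C+x*cx+y*cy+z*cz
from scipy.spatial.transform import Rotation as Ro
def shift(p,jaw=None):
    s=robot.sense();R=Ro.from_euler('xyz',s['orientation']).as_matrix()
    print('tcp',s['eef_pos'].round(4),'t',s['t'],'F',s['wrist_force'].round(1),'w',s['gripper_width'])
    print('shift cm',(R.T@(np.array(p)-s['eef_pos'])*100).round(2))
    if jaw is not None:
        j=np.arctan2(R[1,1],R[0,1]); d=(jaw-j+np.pi/2)%np.pi-np.pi/2
        print('turn about tool z deg',-np.degrees(d))
E
python3 - <<'E'
from h import *
p=case(-.09,0,.15);print(p);shift(p,A+np.pi/2)
E
```

```text
[0.40565804 0.27613655 0.15      ]
tcp [0.2721 0.6718 0.2309] t 0.3 F [ 0.4 -0.2 -0.2] w 0.08528992742378691
shift cm [-27.23 -31.66   8.12]
turn about tool z deg -28.97942768276693
```

Emit:
jog_arm([
  [1, -3, -3.5, 0, -6],
  [1, -7, -8, 0, -12],
  [1, -11, -13, 0, -18],
  [1, -15, -17.5, 0, -24],
  [1, -19, -22, 0, -29],
])

```text
t: 0.92
eef_pos: [0.3663, 0.3948, 0.2315]
orientation: [3.141, 0.001, -3.017]
wrist_force: [0.8, 0.4, 0.0]
gripper_width: 0.0857
```

Run:
```python
from h import *
p=case(-.09,0,.15);shift(p,A+np.pi/2)
```

```text
tcp [0.3663 0.3948 0.2315] t 0.925 F [0.8 0.4 0. ] w 0.0856884189797472
shift cm [ -2.43 -12.26   8.15]
turn about tool z deg 0.19648183512241985
```

Emit:
jog_arm([
  [1, -1.2, -6, 0, 0],
  [1, -2.4, -12.2, 0, 0],
  [1, -2.4, -12.2, 5, 0],
  [1, -2.4, -12.2, 8, 0],
  [1, -2.4, -12.2, 8, 0],
])

```text
t: 1.55
eef_pos: [0.4035, 0.2778, 0.1499]
orientation: [-3.14, -0.003, -3.02]
wrist_force: [-0.8, 0.5, 0.4]
gripper_width: 0.0855
```

Run:
```python
from h import *
p=case(-.09,0,.051);shift(p,A+np.pi/2)
t=cam("top");s=cam("side")
crop(t,210,160,340,245,6,"t1.png");crop(s,250,160,400,300,5,"s1.png")
```

```text
tcp [0.4035 0.2778 0.1499] t 1.55 F [-0.8  0.5  0.4] w 0.08546060458749365
shift cm [-0.23 -0.17  9.89]
turn about tool z deg 0.015915484379398527
```

View pics/s1.png

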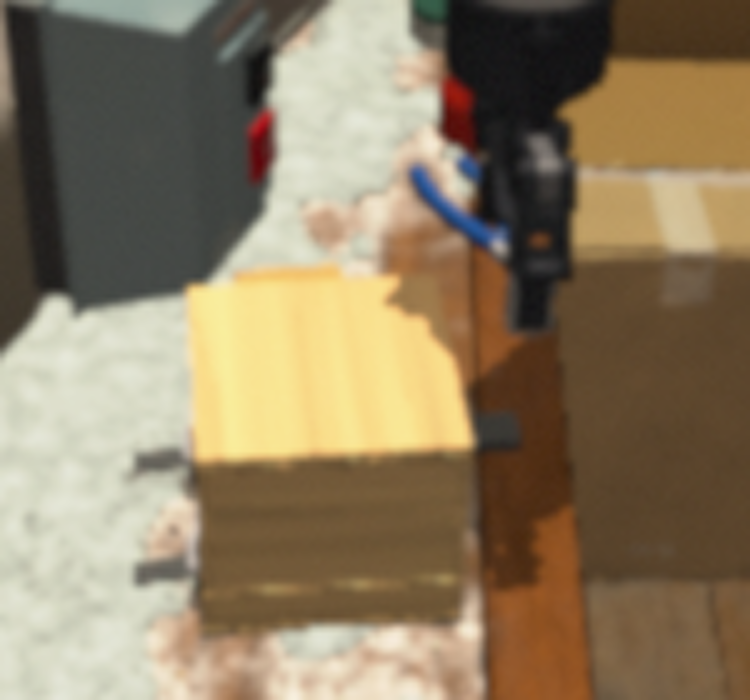

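View pics/t1.png

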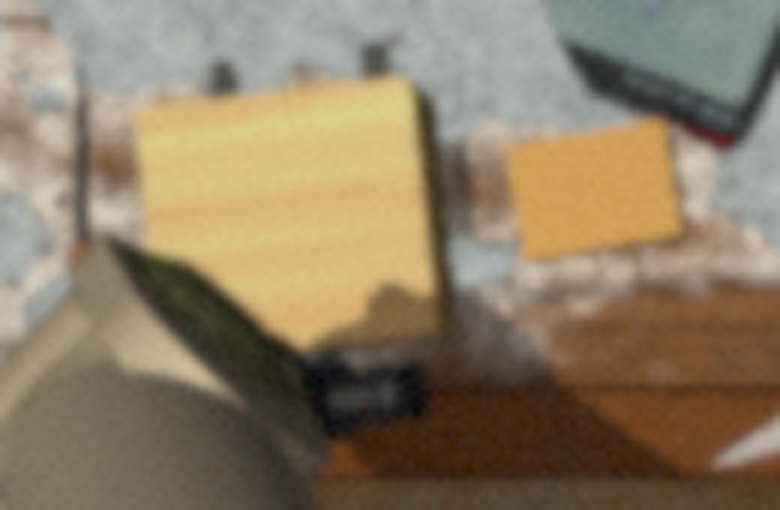

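The gripper is above the tab, which shows at (498,430) in the 5x side crop, and the alignment looks right. I'll descend and grip.

Emit:
jog_arm([
  [1, -0.2, -0.15, 3.5, 0],
  [1, -0.2, -0.15, 7, 0],
  [1, -0.2, -0.15, 9.9, 0],
  [1, -0.2, -0.15, 9.9, 0],
])

```text
t: 2.15
eef_pos: [0.4063, 0.2776, 0.0521]
orientation: [-3.141, -0.001, -3.019]
wrist_force: [-0.5, 0.2, -0.5]
gripper_width: 0.0854
```

Emit:
jog_arm([
  [0.1, 0, 0, 0, 0],
  [0.1, 0, 0, 0, 0],
  [0.1, 0, 0, 0, 0],
  [0.1, 0, 0, 0, 0],
  [0.1, 0, 0, 0, 0],
], squeeze=25)

```text
t: 2.78
eef_pos: [0.4069, 0.2769, 0.0532]
orientation: [-3.141, 0.001, -3.021]
wrist_force: [-0.1, -2.1, 10.1]
gripper_width: 0.0232
```

Run:
```python
from h import *
shift(case(-.09,0,.051),A+np.pi/2)
s=cam("side")
crop(s,250,160,400,300,5,"s2.png")
q=robot.sense()['eef_pos']-C; X=.068-q@cx; Z=q[2]+.0127-.03   # tab contact rel hinge
print("r,z",X,Z)
for th in np.arange(0,1.56,.1):
    print(th.round(2),'back/up cm',np.round(100*np.array([-(X*np.cos(th)-Z*np.sin(th))+X, X*np.sin(th)+Z*np.cos(th)-Z]),1))
```

```text
tcp [0.4069 0.2769 0.0532] t 2.775 F [-0.1 -2.1 10.1] w 0.023190178528738708
shift cm [ 0.13 -0.06  0.22]
turn about tool z deg -0.009536902908289301
r,z 0.15671248885471462 0.035865687475524544
0.0 back/up cm [0. 0.]
0.1 back/up cm [0.4 1.5]
0.2 back/up cm [1. 3.]
0.3 back/up cm [1.8 4.5]
0.4 back/up cm [2.6 5.8]
0.5 back/up cm [3.6 7.1]
0.6 back/up cm [4.8 8.2]
0.7 back/up cm [6.  9.3]
0.8 back/up cm [ 7.3 10.2]
0.9 back/up cm [ 8.7 10.9]
1.0 back/up cm [10.2 11.5]
1.1 back/up cm [11.8 12. ]
1.2 back/up cm [13.3 12.3]
1.3 back/up cm [14.9 12.5]
1.4 back/up cm [16.5 12.5]
1.5 back/up cm [18.1 12.3]
```

View pics/s2.png

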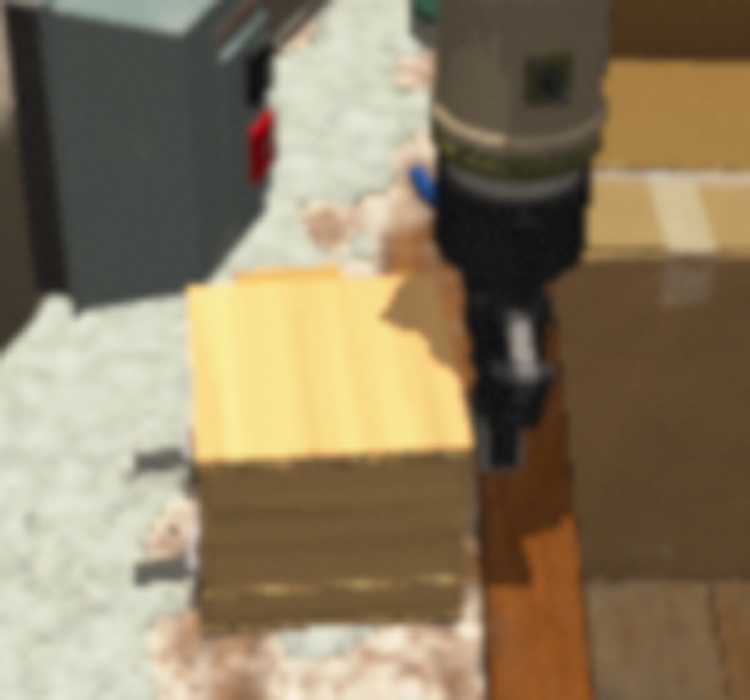

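The fingers have gripped the tab with the opening at 23 mm. Now I'll follow the arc.

Emit:
jog_arm([
  [0.1, -0.2, 0, -0.8, 0],
  [0.1, -0.4, 0, -1.5, 0],
  [0.1, -1.0, 0, -3.0, 0],
  [0.1, -1.8, 0, -4.5, 0],
  [0.1, -2.6, 0, -5.8, 0],
])

```text
t: 3.45
eef_pos: [0.4325, 0.28, 0.111]
orientation: [-3.141, -0.0, -3.021]
wrist_force: [4.1, -1.6, -6.1]
gripper_width: 0.0232
```

Run:
```python
from h import *
shift(case(-.09,0,.051),A+np.pi/2)
s=cam("side")
crop(s,250,160,400,300,5,"s3.png")
```

```text
tcp [0.4325 0.28   0.111 ] t 3.45 F [ 4.1 -1.6 -6.1] w 0.023166477454142968
shift cm [ 2.71 -0.06  6.01]
turn about tool z deg 0.0024319941138982565
```

View pics/s3.png

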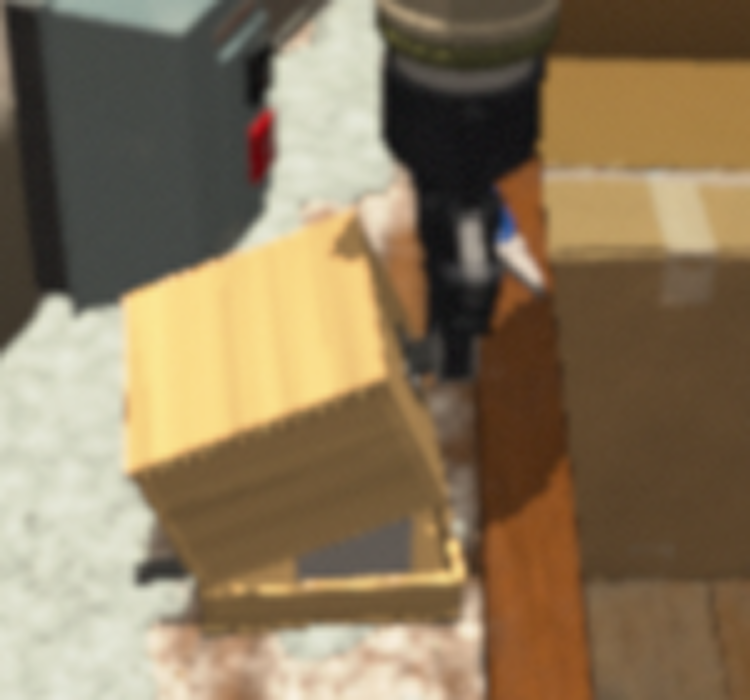

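The lid is opening by about 0.4 rad, the tab is held, and forces are low.

Emit:
jog_arm([
  [0.1, -1.0, 0, -1.3, 0],
  [0.1, -2.2, 0, -2.4, 0],
  [0.1, -3.4, 0, -3.5, 0],
  [0.1, -4.7, 0, -4.4, 0],
  [0.1, -6.1, 0, -5.1, 0],
])

```text
t: 4.12
eef_pos: [0.4924, 0.2873, 0.1617]
orientation: [-3.141, -0.002, -3.02]
wrist_force: [-2.5, -3.8, 1.7]
gripper_width: 0.0233
```

Emit:
jog_arm([
  [0.1, -1.5, 0, -0.6, 0],
  [0.1, -3.1, 0, -1.1, 0],
  [0.1, -4.6, 0, -1.4, 0],
  [0.1, -6.2, 0, -1.6, 0],
  [0.1, -6.2, 0, -1.6, 0],
])

```text
t: 4.75
eef_pos: [0.5562, 0.2951, 0.1774]
orientation: [-3.142, 0.002, -3.022]
wrist_force: [-0.3, -5.4, 5.6]
gripper_width: 0.0237
```

Run:
```python
from h import *
shift(case(-.09,0,.051),A+np.pi/2)
s=cam("side")
crop(s,230,140,380,300,5,"s4.png")
```

```text
tcp [0.5562 0.2951 0.1774] t 4.75 F [-0.3 -5.4  5.6] w 0.023670892709684376
shift cm [15.19 -0.08 12.62]
turn about tool z deg -0.05247054943351128
```

View pics/s4.png

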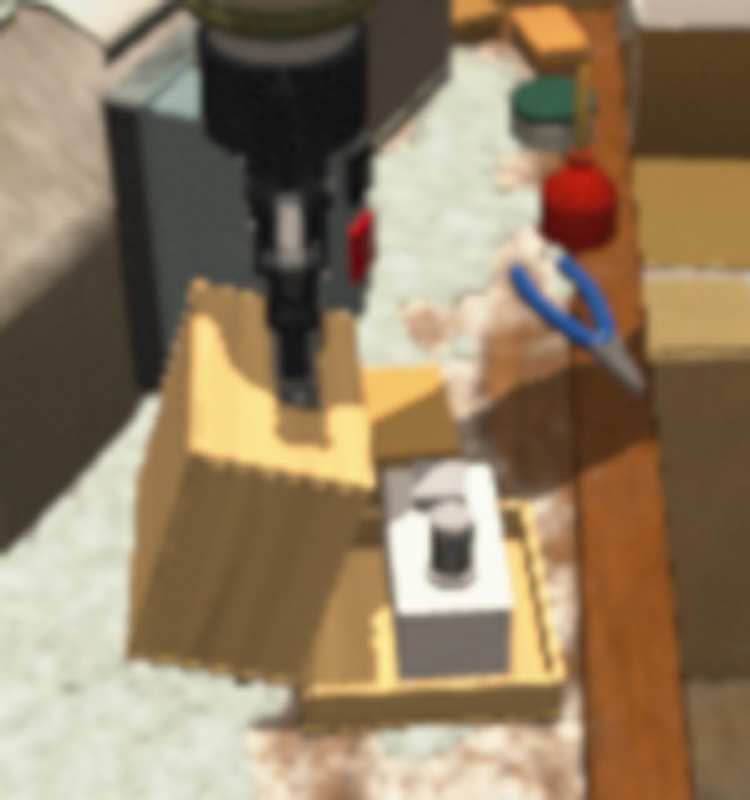

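The lid is at about 1.3 rad. The round plug is in the left bore, with its handle near (450,540) in this crop, and the square one is behind it at (445,480). I'll take the lid a little further, then release.

Emit:
jog_arm([
  [0.1, -1.0, 0, 0, 0],
  [0.1, -2.0, 0, 0.1, 0],
  [0.1, -3.0, 0, 0.2, 0],
  [0.1, -3.8, 0, 0.4, 0],
  [0.1, -3.8, 0, 0.4, 0],
])

```text
t: 5.42
eef_pos: [0.5939, 0.2997, 0.1742]
orientation: [3.141, 0.003, -3.021]
wrist_force: [1.5, -5.2, 9.2]
gripper_width: 0.0231
```

Emit:
jog_arm([
  [1, 0, 0, 0, 0],
  [1, 0, 0, 0, 0],
  [1, 0, 0, 0, 0],
  [1, 0, 0, 0, 0],
  [1, 0, 0, 0, 0],
])

```text
t: 6.05
eef_pos: [0.592, 0.3001, 0.1732]
orientation: [3.142, -0.0, -3.02]
wrist_force: [0.8, -0.2, -0.5]
gripper_width: 0.0853
```

Emit:
jog_arm([
  [1, 0, 0, -2, 0],
  [1, 0, 0, -5, 0],
  [1, 0, 0, -9, 0],
  [1, 2, 0, -9, 0],
  [1, 4, 0, -9, 0],
])

```text
t: 6.68
eef_pos: [0.552, 0.2951, 0.2638]
orientation: [3.141, 0.001, -3.021]
wrist_force: [-0.1, -0.6, 0.3]
gripper_width: 0.0854
```

Run:
```python
from h import *
shift(case(-.012,.03,.15),A)
s=cam("side");t=cam("top")
crop(s,230,140,380,300,5,"s5.png");crop(t,200,130,340,245,5.5,"t5.png")
```

```text
tcp [0.552  0.2951 0.2638] t 6.675 F [-0.1 -0.6  0.3] w 0.08541821032511497
shift cm [ 6.97  2.88 11.38]
turn about tool z deg -89.99691283452641
```

View pics/s5.png

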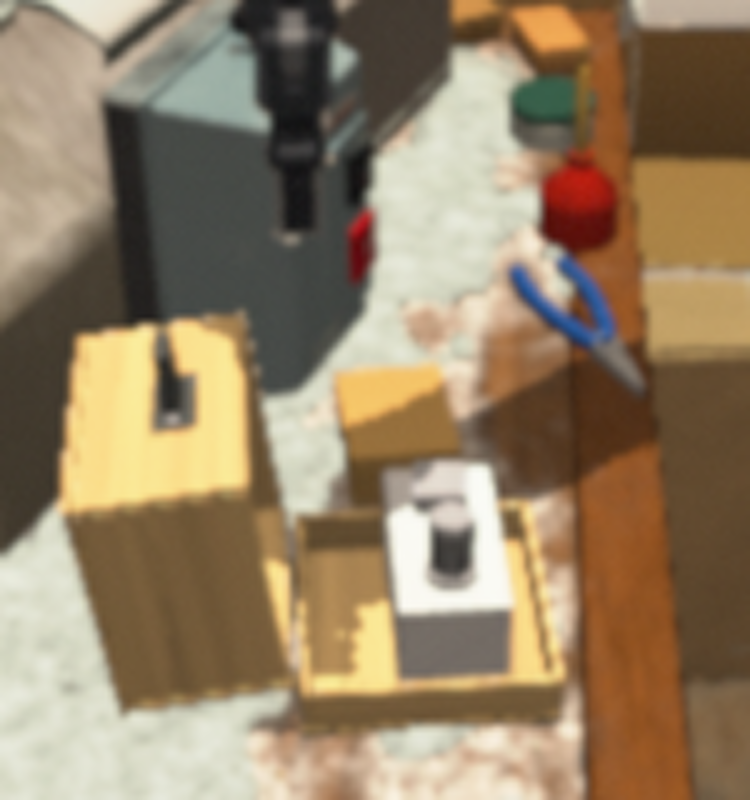

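View pics/t5.png

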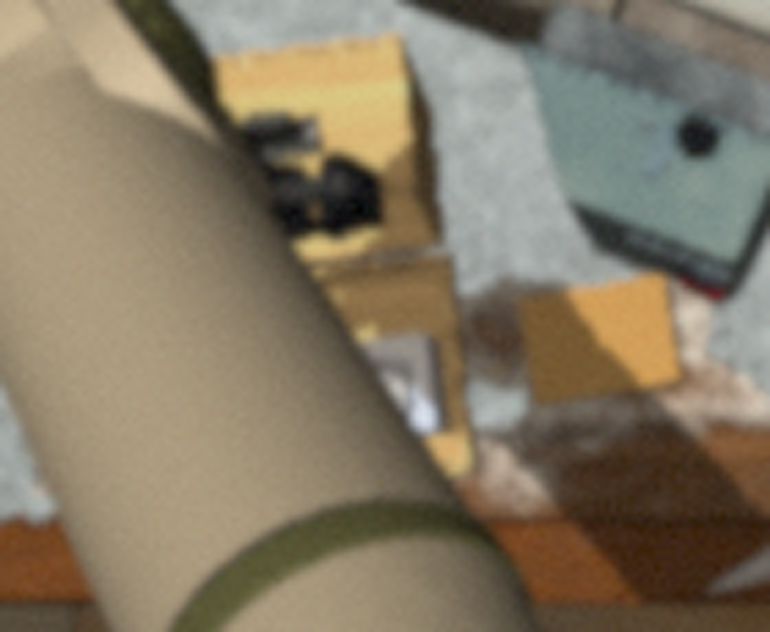

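The lid is leaning back on its stop. In the side crop the handle top is at about (451,516), and the block's top corners are near (385,465), (490,461), (511,605) and (392,612).

Run:
```python
from h import *
s=cam("side")
crop(s,300,225,340,265,15,"s6.png")
g=lambda X,Y:(230+(X+.5)/5-.5,140+(Y+.5)/5-.5)
toC=lambda p:((p-C)@cx,(p-C)@cy)
for n,p,z in(("hand",(451,516),.105),("BL",(392,612),.067),("FL",(511,605),.067),("FR",(490,461),.067),("BR",(384,466),.067)):
    w=plane(s,g(*p),z);print(n,w.round(4),np.round(toC(w),4))
print("exp",case(-.012,.03,.105), proj(s,case(-.012,.03,.105)))
```

```text
hand [0.4801 0.3159 0.105 ] [-0.0113  0.0304]
BL [0.5075 0.3437 0.067 ] [0.0193 0.0548]
FL [0.4499 0.3363 0.067 ] [-0.0388  0.0544]
FR [0.4614 0.2223 0.067 ] [-0.0411 -0.0601]
BR [0.5178 0.229  0.067 ] [ 0.0156 -0.0603]
exp [0.47946659 0.31533219 0.105     ] [320.06356249 242.6695638 ]
```

View pics/s6.png

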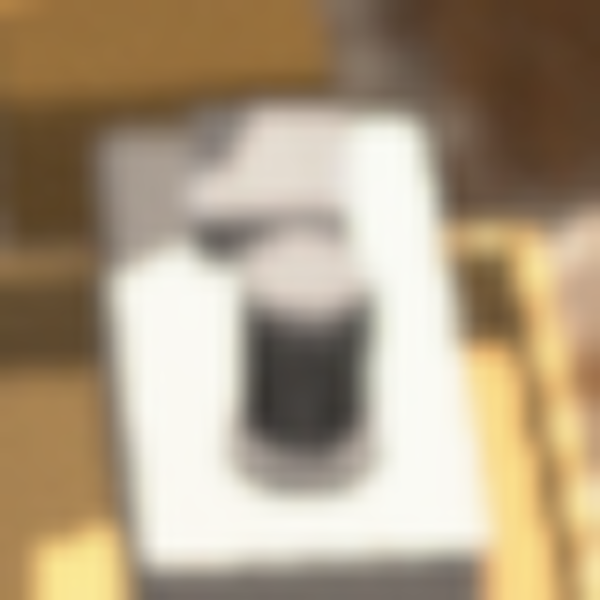

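Run:
```python
from h import *
print(robot.sense()['qpos'].round(2))
shift(case(-.0115,.03,.15),A)
```

```text
[-0.48  0.45 -0.15  1.8   0.08  0.9   1.03]
tcp [0.5519 0.2952 0.2637] t 6.825 F [ 0.4  0.2 -0.1] w 0.08505467079249922
shift cm [ 6.9   2.88 11.36]
turn about tool z deg -89.93652022312216
```

Emit:
jog_arm([
  [1, 1.4, 0.6, 0, 10],
  [1, 2.8, 1.2, 0, 20],
  [1, 4.2, 1.8, 0, 30],
  [1, 5.6, 2.4, 0, 40],
  [1, 6.9, 2.9, 0, 50],
])

```text
t: 7.45
eef_pos: [0.4808, 0.316, 0.2632]
orientation: [3.141, 0.0, 2.384]
wrist_force: [0.5, -0.2, -0.6]
gripper_width: 0.0858
```

Emit:
jog_arm([
  [1, 0, 0, 1, 10],
  [1, 0, 0, 3, 20],
  [1, 0, 0, 5, 30],
  [1, 0, 0, 7, 40],
  [1, 0, 0, 7, 40],
])

```text
t: 8.07
eef_pos: [0.4803, 0.3155, 0.192]
orientation: [-3.14, 0.002, 1.694]
wrist_force: [0.8, -0.6, -0.3]
gripper_width: 0.0855
```

Run:
```python
from h import *
s=cam("side")
shift(case(-.0115,.03,.0755),A)
crop(s,230,140,380,300,5,"s7.png")
t=cam("top")
crop(t,200,130,340,245,5.5,"t7.png")
```

```text
tcp [0.4807 0.3157 0.193 ] t 8.125 F [-0.2 -0.2  0.1] w 0.08584541331820969
shift cm [-1.000e-02 -8.000e-02  1.175e+01]
turn about tool z deg 0.24341022039279173
```

View pics/s7.png

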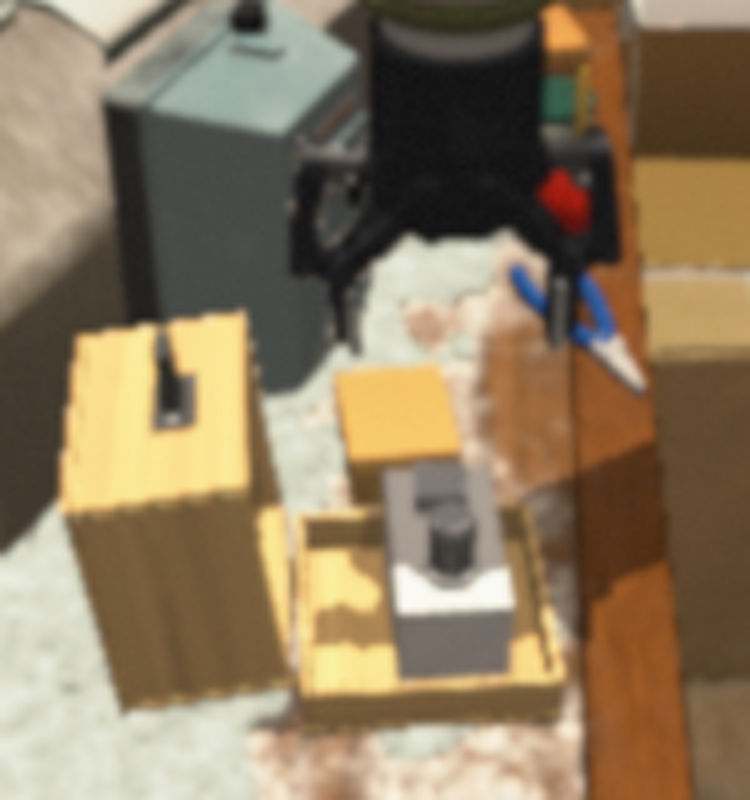

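View pics/t7.png

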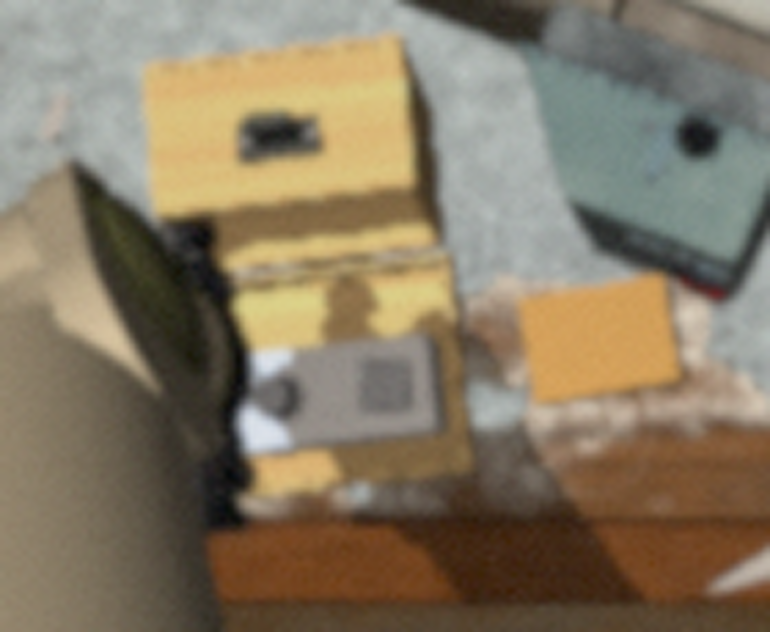

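Run:
```python
from h import *
t=cam("top")
crop(t,235,185,285,215,14,"t8.png")
print(proj(t,case(-.0115,.03,.105)),proj(t,case(-.0115,.03,.072)))
```

```text
[248.54666878 201.91854716] [250.64936004 202.40892133]
```

View pics/t8.png

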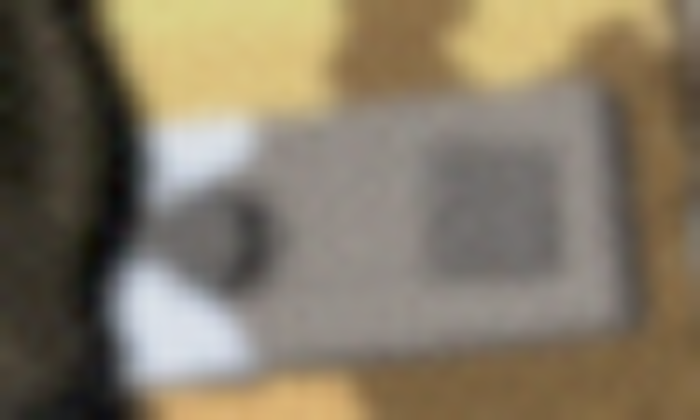

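The handle top is at about (195,237) in the 14x top crop, against a predicted (197,244). That puts the plug at case x of roughly -0.011, which is where the tool is now. I'll descend.

Emit:
jog_arm([
  [1, 0, 0, 4, 0],
  [1, 0, 0, 8, 0],
  [1, 0, 0, 10.5, 0],
  [1, 0, 0, 11.7, 0],
  [1, 0, 0, 11.7, 0],
])

```text
t: 8.85
eef_pos: [0.4807, 0.3155, 0.0764]
orientation: [-3.142, -0.0, 1.693]
wrist_force: [1.4, 0.6, 0.5]
gripper_width: 0.0852
```

Run:
```python
from h import *
s=cam("side")
shift(case(-.0111,.03,.0755),A)
crop(s,280,190,360,280,8,"s9.png")
```

```text
tcp [0.481  0.3157 0.0771] t 8.9 F [1.1 0.8 0.4] w 0.08527492659904114
shift cm [-0.02 -0.06  0.16]
turn about tool z deg 0.04901244256666115
```

View pics/s9.png

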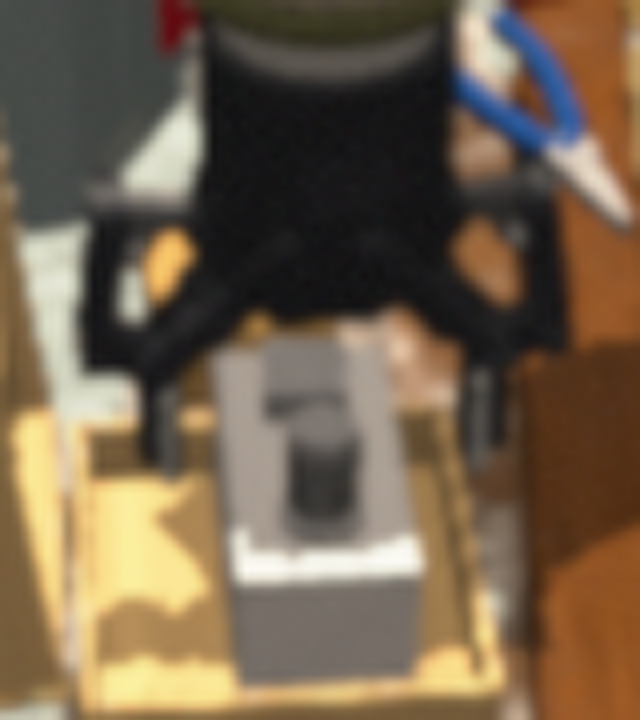

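Emit:
jog_arm([
  [0.36, 0, 0, 0, 0],
  [0.36, 0, 0, 0, 0],
  [0.36, 0, 0, 0, 0],
  [0.36, 0, 0, 0, 0],
], squeeze=25)

```text
t: 9.4
eef_pos: [0.4804, 0.3157, 0.0765]
orientation: [3.141, -0.0, 1.692]
wrist_force: [0.3, 0.6, 0.4]
gripper_width: 0.0308
```

Run:
```python
from h import *
s=cam("side")
shift(case(-.0111,.03,.0755),A)
crop(s,300,220,345,270,12,"s10.png")
```

```text
tcp [0.4804 0.3156 0.0764] t 9.45 F [ 0.1  0.1 -1. ] w 0.03057185029814513
shift cm [-0.01 -0.    0.09]
turn about tool z deg 0.027034677478604927
```

View pics/s10.png

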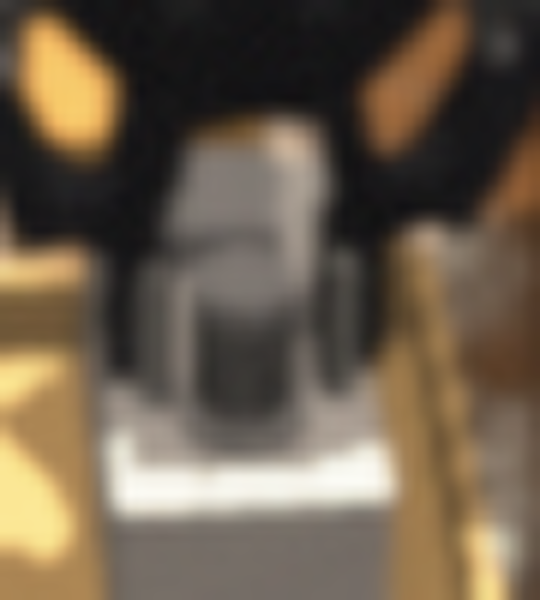

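The handle (columns 197–297 in the crop) is centred between the pads, whose inner edges are near 170 and 325. I'll close gently.

Emit:
jog_arm([
  [0.1, 0, 0, 0, 0],
  [0.1, 0, 0, 0, 0],
  [0.1, 0, 0, 0, 0],
  [0.1, 0, 0, 0, 0],
], squeeze=25)

```text
t: 9.95
eef_pos: [0.4802, 0.3155, 0.0764]
orientation: [-3.141, 0.0, 1.692]
wrist_force: [-2.0, -0.8, 5.2]
gripper_width: 0.0215
```

Run:
```python
from h import *
s=robot.sense();print(s['wrist_force'],s['wrist_torque'])
shift(case(-.0111,.03,.0755),A)
```

```text
[-2.04961037 -0.84317138  5.24079723] [-0.04516238  0.39551744  0.00568565]
tcp [0.4802 0.3155 0.0764] t 9.95 F [-2.  -0.8  5.2] w 0.021522806039419005
shift cm [-0.01  0.01  0.09]
turn about tool z deg 0.023443671547671113
```

Emit:
jog_arm([
  [0.1, 0, 0, 0, 0],
  [0.1, 0, 0, -0.2, 0],
  [0.1, 0, 0, -0.5, 0],
  [0.1, 0, 0, -0.8, 0],
  [0.1, 0, 0, -1.0, 0],
], squeeze=40)

```text
t: 10.58
eef_pos: [0.4804, 0.3156, 0.0865]
orientation: [3.141, -0.0, 1.692]
wrist_force: [0.2, -0.3, -2.7]
gripper_width: 0.021
```

Run:
```python
from h import *
s=cam("side")
q=robot.sense();print(q['wrist_force'],q['wrist_torque'],q['orientation'])
shift(case(-.0111,.03,.0755),A)
crop(s,300,210,345,270,12,"s11.png")
```

```text
[ 0.68623545  0.25031995 -2.37339256] [-0.00650804 -0.00751638  0.02090294] [ 3.14122197e+00 -1.57752415e-04  1.69217450e+00]
tcp [0.4805 0.3156 0.0867] t 10.625 F [ 0.7  0.3 -2.4] w 0.02026638163973049
shift cm [-0.02 -0.01  1.12]
turn about tool z deg 0.02166464039818489
```

View pics/s11.png

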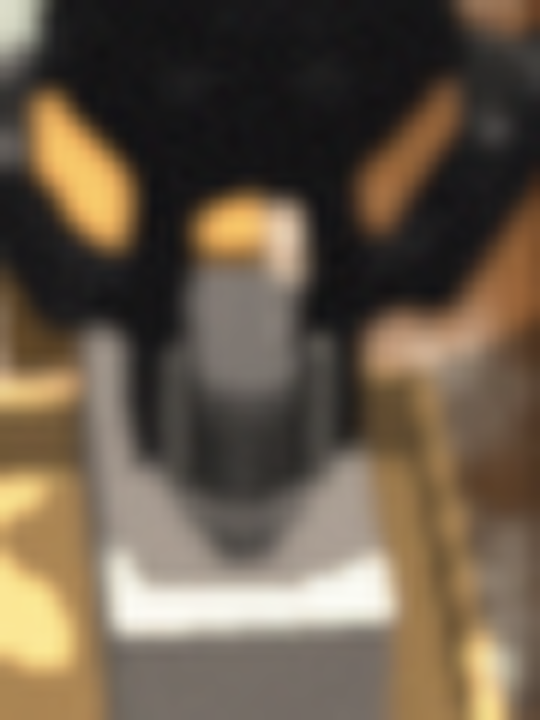

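The plug is rising with the gripper and side forces stay under 1 N, so I'll continue.

Emit:
jog_arm([
  [0.1, 0, 0, -0.4, 0],
  [0.1, 0, 0, -0.8, 0],
  [0.1, 0, 0, -1.2, 0],
  [0.1, 0, 0, -1.6, 0],
  [0.1, 0, 0, -1.6, 0],
])

```text
t: 11.25
eef_pos: [0.4805, 0.3157, 0.1027]
orientation: [3.141, -0.0, 1.692]
wrist_force: [0.4, 0.9, -2.8]
gripper_width: 0.0207
```

Run:
```python
from h import *
s=cam("side")
q=robot.sense();print(q['wrist_force'],q['wrist_torque'],q['orientation'])
shift(case(-.0111,.03,.1074),A)
crop(s,300,210,345,270,12,"s12.png")
# expected pixel rows on front surface of shank, at lift L
L=q['eef_pos'][2]-.0764
P=lambda z:(np.array(proj(s,case(-.0111,.037,z)))-[300,210]+.5)*12
print(L,'collar bot',P(.067+L),'groove top',P(.067+L-.024),'bot',P(.067+L-.028),'block',P(.067))
```

```text
[-0.19144386 -0.47648655 -1.85396777] [ 0.0377843  -0.05292681  0.01047606] [ 3.14127739e+00 -1.55455344e-04  1.69217831e+00]
tcp [0.4804 0.3156 0.1025] t 11.3 F [-0.2 -0.5 -1.9] w 0.02036964356273461
shift cm [-0.02 -0.01 -0.49]
turn about tool z deg 0.021883257411693738
0.026063049673192867 collar bot [244.95853072 466.02314832] groove top [243.7496185  556.07197489] bot [243.55127727 570.84591328] block [243.647211   563.70005153]
```

View pics/s12.png

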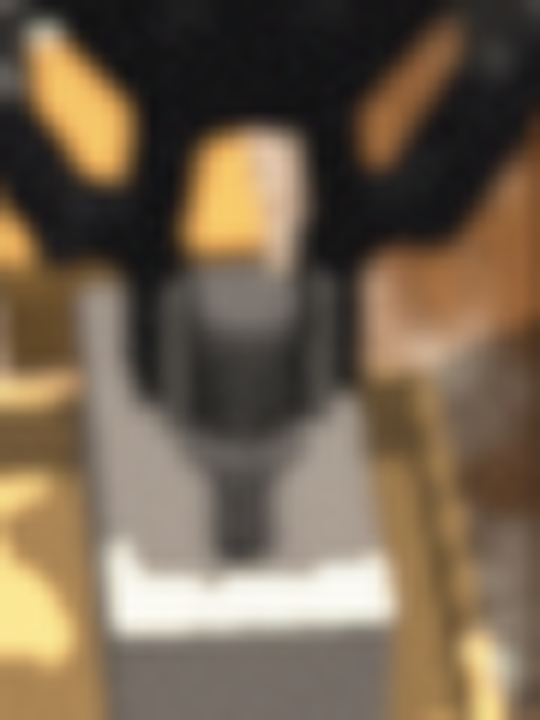

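Emit:
jog_arm([
  [0.1, 0, 0, -0.2, 0],
  [0.1, 0, 0, -0.5, 0],
  [0.1, 0, 0, -0.5, 0],
  [0.1, 0, 0, -0.5, 0],
])

```text
t: 11.8
eef_pos: [0.4804, 0.3155, 0.1073]
orientation: [3.142, -0.0, 1.692]
wrist_force: [-0.3, -0.2, -2.2]
gripper_width: 0.0209
```

Run:
```python
from h import *
s=cam("side")
q=robot.sense();print(q['wrist_force'],q['wrist_torque'],q['gripper_width'])
shift(case(-.0111,.03,.1074),A)
crop(s,305,225,340,265,15,"s13.png")
col=s[0][240:262,318:322].mean((1,2)).round(0);print(list(zip(range(240,262),col)))
L=q['eef_pos'][2]-.0764
P=lambda z:np.array(proj(s,case(-.0111,.037,z)))
print(L,'collar bot',P(.067+L),'groove top',P(.067+L-.024),'bot',P(.067+L-.028),'block',P(.067))
crop(s,230,140,380,300,5,"s14.png")
```

```text
[ 0.01955873  0.36243207 -1.44303675] [-0.06268014  0.00342857  0.00595929] 0.02085535255427321
tcp [0.4803 0.3155 0.1073] t 11.85 F [ 0.   0.4 -1.4] w 0.02085535255427321
shift cm [-0.01  0.   -0.01]
turn about tool z deg 0.022666347551938394
[(240, np.float64(54.0)), (241, np.float64(53.0)), (242, np.float64(51.0)), (243, np.float64(52.0)), (244, np.float64(60.0)), (245, np.float64(79.0)), (246, np.float64(94.0)), (247, np.float64(89.0)), (248, np.float64(78.0)), (249, np.float64(75.0)), (250, np.float64(74.0)), (251, np.float64(75.0)), (252, np.float64(75.0)), (253, np.float64(72.0)), (254, np.float64(69.0)), (255, np.float64(81.0)), (256, np.float64(109.0)), (257, np.float64(160.0)), (258, np.float64(220.0)), (259, np.float64(243.0)), (260, np.float64(245.0)), (261, np.float64(230.0))]
0.03088028114521947 collar bot [319.93376256 246.80442014] groove top [319.83247183 254.3493118 ] bot [319.81585419 255.58711813] block [319.80393425 256.47500429]
```

View pics/s13.png

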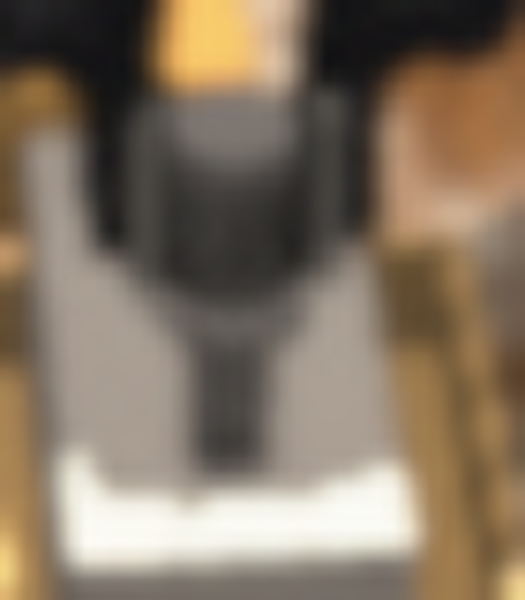

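View pics/s14.png

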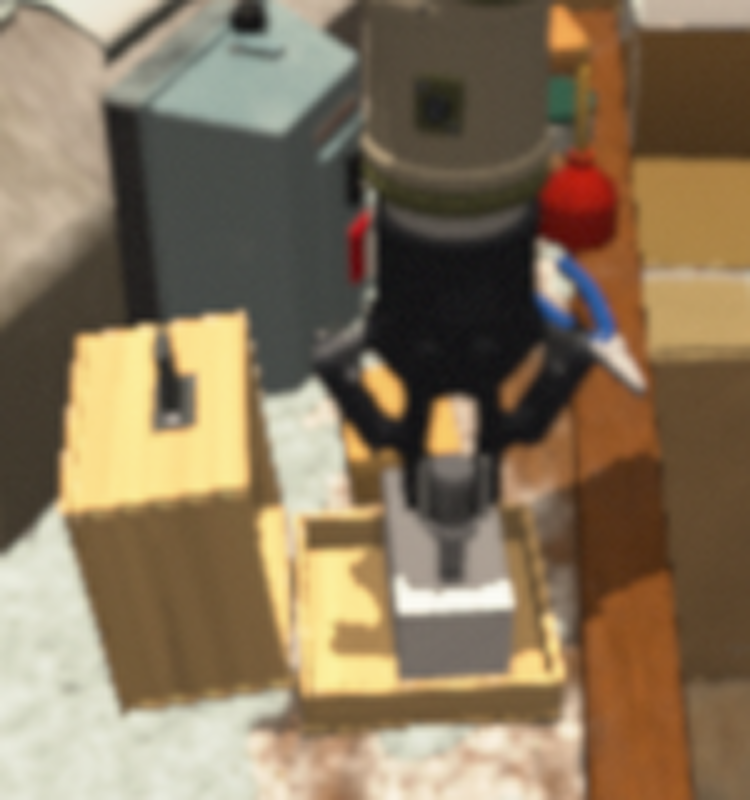

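Emit:
jog_arm([
  [0.1, 0, 0, -0.1, 0],
  [0.1, 0, 0, -0.1, 0],
  [0.1, 0, 0, -0.1, 0],
  [0.1, 0, 0, -0.1, 0],
  [0.1, 0, 0, -0.1, 0],
])

```text
t: 12.48
eef_pos: [0.4803, 0.3155, 0.1083]
orientation: [-3.142, 0.0, 1.692]
wrist_force: [-0.0, -0.8, -2.6]
gripper_width: 0.0209
```

Run:
```python
from h import *
s=cam("side");t=cam("top")
q=robot.sense();L=q['eef_pos'][2]-.0764
print(L,q['wrist_force'],q['gripper_width'],abs(q['dq']).max())
P=lambda z,y=.037:np.array(proj(s,case(-.0111,y,z)))[1]
print('collar bot',P(.067+L,.0435),'groove',P(.067+L-.024),P(.067+L-.028),'block',P(.067))
print(s[0][244:260,318:322].mean((1,2)).round(0))
crop(s,305,225,340,265,15,"s15.png");crop(t,200,130,340,245,5.5,"t15.png")
```

```text
0.03185817565454875 [ 0.15798839  0.11663369 -1.33092546] 0.020693014396241254 0.001383193070640903
collar bot 248.22403265960764 groove 254.04585666587624 255.28501845649546 block 256.4750042939658
[ 65.  85.  92.  86.  77.  75.  75.  76.  75.  71.  68.  80. 110. 160.
 220. 243.]
```

View pics/s15.png

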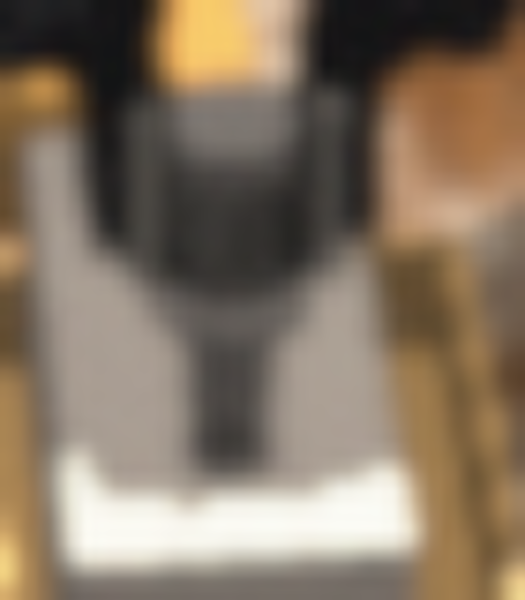

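View pics/t15.png

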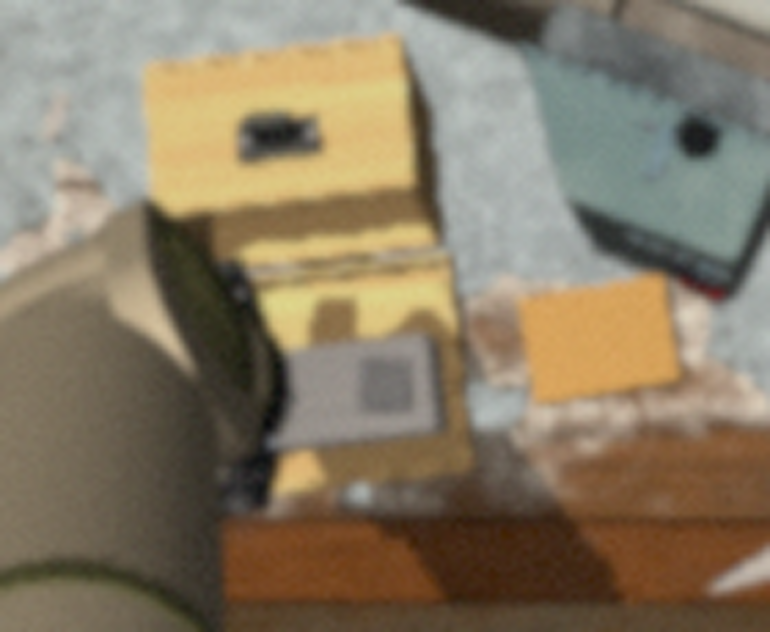

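The dark groove sits at rows 253–255 and the block mouth at about 256.5. The lid, square plug, and box look unchanged. I'll hand it in.

Run:
```python
from bench import robot
print(robot.job_done())
```

```text
the job is handed in; nothing more can be done
None
```

The case is open and the round-handled gauge, which was in the left bore, is held still with its groove just clear of the block. I handed the job in at about 12.6 s of the 48 s allowed.

- **Cover:** I gripped the front tab and followed the hinge arc to about 1.5 rad, then let go. The cover fell back the rest of the way, and the last pictures show it leaning back behind the case.
- **Gauge:** I closed on the handle and drew it straight up 31.9 mm, measured from the arm's position. That puts the groove's lower edge about 4 mm above the block, with about 20 mm of shank still in the bore. Side force stayed at about 1 N during the draw and was about 2 N when the fingers first closed.
- **Last checks:**
  - The side camera shows the dark groove at pixel rows 253–255, with the block's surface at about row 256.5. At about 3 mm per pixel, the picture cannot settle the exact margin on its own. It agrees with the arm's position to within about a pixel.
  - The square-headed gauge is seated, and the card box, pliers, tin and oil can look undisturbed in the last views. The arm hid the needle file in the last pictures. The arm did not go near it, but I did not check it again.

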